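# Fetch the palette knife from behind the paint containers

## Task

The palette knife lies behind the three paint containers on the plywood board. Move all three containers into the steel tray and let them stand there, then lay the palette knife flat and lengthwise in the narrow dark wooden trough, and finally put each container back upright on the very spot of the board where it stood before. Do not tip any container over, and leave the rinsing glass, the ink bottle and the tape roll where they are.

Things in the scene. Friction and masses are not known exactly. Their poses are not given: they have to be found in the camera images.
- tin: tall plain metal paint tin, a straight upright cylinder 60 mm in diameter and 105 mm high with a paper label, about 0.3 kg; the widest and plainest of the three containers. Origin: centre of its underside, z up. Stands on one of the board's three cork circles at the start.
- jar: short squat paint jar, white with a wide black lid as wide as the jar: an upright cylinder 59 mm in diameter and 75 mm high, about 0.25 kg; the lowest of the three containers. Origin: centre of its underside, z up. Stands on one of the cork circles at the start.
- bottle: slim white paint bottle, an upright cylinder 46 mm in diameter up to 108 mm, then a short shoulder and a black cap 29 mm in diameter up to 130 mm, about 0.2 kg; the slimmest and tallest of the three containers. Origin: centre of its underside, z up. Stands on one of the cork circles at the start.
- knife: palette knife lying flat, 213 mm long, 0.08 kg. Wooden handle 22 mm wide and high, x = -106 to +6 mm; thin shank; flat steel blade 22 mm wide, 3 mm thick, x = +32 to +107 mm (tip). Origin: underside, mid-length; x towards the tip, y across, z up; centre of mass at x = -45 mm. At the start it lies on the board along and close behind the row of containers, which leave no room for a gripper.
- rack: plywood board fixed to the table, 10 mm thick, x -105 to +85 mm, 290 mm wide along y. Origin: on the table, z up, x away from the robot. Three flat cork circles (68 mm) at x = -50, y = -85, 0, +85 mm, level with its top (z = 10 mm), a container within 5 mm of each centre. The knife starts near x = +12 mm, along y. A strip 36 mm high runs along the far edge, x = +73 to +85 mm.
- tray: shallow open steel tray fixed to the table, empty, 270 x 120 mm outside (long along its x), walls 4 mm thick and 22 mm high, floor 4 mm thick. Origin: centre of its underside, z up. Room for the three containers in a row along x, 80 mm apart. On the robot's left or right.
- trough: low narrow trough of dark wood fixed to the table, empty, 260 x 86 mm outside (long along its x), walls 6 mm thick and 14 mm high, floor 6 mm thick: 248 x 74 mm inside. Origin: centre of its underside, z up. It lies on the other side of the board from the tray. The knife may lie either way round in it.
- rinse_glass: empty open drinking glass for rinsing brushes, 66 mm across the rim, 85 mm high, standing between the robot and the board. Origin: centre of its underside. To be left alone.
- ink: small capped brown glass ink bottle, 38 mm in diameter, 56 mm high, standing between the robot and the board. Origin: centre of its underside. To be left alone.
- tape: roll of paper tape lying flat, a ring 86 mm outside, 68 mm inside, 24 mm high, between the robot and the board. Origin: centre of its underside. To be left alone.
Not all that is in view belongs to the job. Leave any blue or green look-alike of the jar alone.

How it is judged (in metres and radians):
On the way, in this order (a step that is already met when the one before it is completed fails the run):
1. all three containers stand released in the steel tray, the knife still on the board (x of tin in the frame of tray between -0.113 and 0.113 m and y of tin in the frame of tray between -0.038 and 0.038 m and z of each of tin, jar, bottle in the frame of tray below 0.014 m and angle between each of tin, jar, bottle's own z axis and vertical below 0.12 rad and x of jar in the frame of tray between -0.113 and 0.113 m and y of jar in the frame of tray between -0.038 and 0.038 m and x of bottle in the frame of tray between -0.113 and 0.113 m and y of bottle in the frame of tray between -0.038 and 0.038 m and contact force between the fingers and tin below 0.3 N and contact force between the fingers and jar below 0.3 N and contact force between the fingers and bottle below 0.3 N and linear speed of each of tin, jar, bottle below 0.03 m/s and x of knife in the frame of rack between -0.1 and 0.1 m and y of knife in the frame of rack between -0.1 and 0.1 m and z of knife in the frame of rack below 0.02 m), for 0.2 s.
2. the knife lies released in the trough while the containers stand in the tray (x of tin in the frame of tray between -0.113 and 0.113 m and y of tin in the frame of tray between -0.038 and 0.038 m and z of each of tin, jar, bottle in the frame of tray below 0.014 m and angle between each of tin, jar, bottle, knife's own z axis and vertical below 0.12 rad and x of jar in the frame of tray between -0.113 and 0.113 m and y of jar in the frame of tray between -0.038 and 0.038 m and x of bottle in the frame of tray between -0.113 and 0.113 m and y of bottle in the frame of tray between -0.038 and 0.038 m and x of knife in the frame of trough between -0.019 and 0.019 m and y of knife in the frame of trough between -0.027 and 0.027 m and z of knife in the frame of trough below 0.014 m and angle between the x axis of knife and the x axis of trough, either way round below 0.25 rad and contact force between the fingers and knife below 0.3 N and linear speed of knife below 0.03 m/s), for 0.2 s.
At the end, for the whole second after the job is handed in: The knife lies flat and released inside the trough, along it within 0.25 rad, its middle within 19 mm lengthwise and 27 mm sideways of the trough's centre (that is, inside the walls); each container stands upright (within 0.12 rad), released and at rest within 15 mm of where it stood at the start (x of knife in the frame of trough between -0.019 and 0.019 m and y of knife in the frame of trough between -0.027 and 0.027 m and z of knife in the frame of trough below 0.014 m and angle between the x axis of knife and the x axis of trough, either way round below 0.25 rad and angle between each of knife, tin, jar, bottle's own z axis and vertical below 0.12 rad and contact force between the fingers and knife below 0.3 N and linear speed of each of knife, tin, jar, bottle below 0.03 m/s and distance of each of tin, jar, bottle from where it was at the start of the episode below 0.015 m and contact force between the fingers and tin below 0.3 N and contact force between the fingers and jar below 0.3 N and contact force between the fingers and bottle below 0.3 N); the robot touches nothing.
It fails at once if a container is tipped over (angle between any of tin, jar, bottle's own z axis and vertical above 0.6 rad).
It fails at once if the rinsing glass is knocked over or pushed away by more than 25 mm (distance of rinse_glass from where it was at the start of the episode above 0.025 m or angle between rinse_glass's own z axis and vertical above 0.5 rad).
It fails at once if the ink bottle is knocked over or pushed away by more than 25 mm (distance of ink from where it was at the start of the episode above 0.025 m or angle between ink's own z axis and vertical above 0.5 rad).
It fails at once if the tape roll is knocked over or pushed away by more than 25 mm (distance of tape from where it was at the start of the episode above 0.025 m or angle between tape's own z axis and vertical above 0.5 rad).
It also fails if it takes over 144 s, if anything falls off the work surface, if the arm or the gripper's body presses on something with over 40 N, if the wrist force passes 120 N, or if a joint passes its speed limit or range.

## Robot

A 6-joint arm with a two-finger parallel gripper is mounted at the origin on the work surface. World frame = base frame: x ahead of the robot, y to its left, z up, the work surface at z = 0. Lengths are in mm, angles in rad, forces in N, time in s.
With the tool pointing down it reaches from about 350 to 975 mm from the base axis. Payload 7.1 kg.
Tool frame: the origin (TCP) lies on the front face of the gripper's body, between the roots of the fingers; the fingertips stand 80 mm ahead of it and the grasp point (between the pads) lies 61 mm ahead of it; z points along the fingers, y is the line along which they close (so a half turn about z gives the same grasp; the last joint's range is limited). The gripper opens to 88 mm and grips with 3 to 60 N. Pads are 20 mm wide; open, the fingers measure 115 mm over their backs; the gripper's body (75 mm by 178 mm) begins 61 mm behind the grasp point.
Start: joints at [-1.164, 0.423, 1.63, -0, 1.089, -0.019], TCP at [258.171, -569.169, 302.675] pointing down, gripper open.
Joint ranges: [-3, 3], [-0.9, 2.11], [0.09, 2.58], [-1.31, 4.45], [0.11, 2.69], [-2.54, 2.54]. Speed limits (rad/s): [2.39, 2.39, 3.01, 3.14, 3.14, 3.14].

## Interface

Orientations are given as a rotation vector (axis times angle).
In Python, from workcell import readout, vision, close_job gives the robot as it stands.
- The arm moves only by the tool servo_tool, never from a script. Its argument "plan" is a list that holds one entry, the list of rows, each a list of 7 numbers: the gripper command: -1 is fully open, 1 is shut, values between are in proportion, then the shift along the world's x, y, z in units of 40 mm (1.0 is 40 mm), then the turn, a rotation vector about the world's x, y, z in units of 5 degrees (1.0 is 5 degrees). A call has 1 to 5 rows; each row shifts and turns the commanded pose from where the row before left it; what a row does not reach is not made up. A row lasts 1/12 s, in which the tool goes at most 41.7 mm and 7.16 degrees, less where a joint would pass 70% of its speed; a pose out of reach is approached as far as the arm can. A call is refused whole if a number of a shift passes 1 or a number of a turn 1, either way. A call with a gripper value outside its range is refused whole. The fingers move at their own pace and stop on an object; the grip force is fixed at half the most. Time passes only in rows, so rows that do not move let the fingers close. It gives the time, the measured TCP pose, the force, the opening and the grip force at its end, in the units of the state.
- readout.get_obs(): the state, without advancing time (a new reading comes with each control period).
- vision.get_image(name): name is "side" or "top"; returns the picture (400x640x3 uint8, red, green, blue); there is no depth.
- vision.camera_params(name): a dict with "fx", "fy", "cx", "cy" (pixels), "rvec" (rotation vector, rad) and "tvec" (3), from world to camera coordinates, as OpenCV has them. Camera axes: x right, y down, z forward; pixel columns grow to the right and rows downward; lengths in mm; the calibration is good to about 2 mm. A picture is of the moment at which its call begins. camera_params takes no time and is no camera call.
- close_job(): hands the job in; it is judged then, once.
The state is a dict: "t": time; "qpos": joint angles; "qvel": joint speeds; "joint_torque": joint torques, N m; "ee_pos": TCP position; "orientation": TCP orientation; "ft_force": force on the tool from outside, world axes, zero at the start; "moment": the same for the moment, N m; "width": finger opening in mm; "grasp_force": force on a finger pad.
Only numpy, scipy, OpenCV 4.12 (cv2) and the standard library are available. Lean on these libraries where they do the work, as an engineer would, in place of code of your own. Each camera call takes 0.05 s, during which the arm holds its last target. There are 200 camera calls.

## Working session

There is one attempt and no reset: what is moved stays moved. The work goes in short steps, Python scripts to look and compute and a tool call to move; the robot and the scene stay as the last step left them, time stands still between calls to the robot, and variables do not carry over. Pictures are saved under pics/ and viewed, at most 14 in all, crops included, and the job is handed in when it is done.

Besides the shell and the picture viewer there is one more tool, called after "Emit:" as name(argument=value, ...) on one line, values as JSON. servo_tool: Moves the arm, as the interface text tells. Its arguments: {"type":"object","properties":{"plan":{"type":"array"}},"required":["plan"]}

```bash
mkdir -p pics; ls
python3 - <<'E'
from workcell import readout, vision
import cv2
for n in("side","top"):
    im=vision.get_image(n); cv2.imwrite(f"pics/{n}0.png",im[:,:,::-1]); print(n,vision.camera_params(n))
print(readout.get_obs())
E
```

```text
pics
side {'fx': 408.1817771256387, 'fy': 408.1817771256387, 'cx': 317.979776236163, 'cy': 198.24724619985622, 'rvec': array([ 0.50705612, -2.7287729 ,  1.14090229]), 'tvec': array([524.7724899 , 176.59196332, 945.68043258])}
top {'fx': 434.58651924499736, 'fy': 434.58651924499736, 'cx': 317.3453694773674, 'cy': 198.418799222612, 'rvec': array([ 2.1707373 , -2.14629443,  0.12997141]), 'tvec': array([-6.94709281e-01,  5.36019512e+02,  1.01600382e+03])}
{'t': 0.1, 'qpos': array([-1.16399302e+00,  4.23754073e-01,  1.63056676e+00, -2.68288309e-05,
        1.08857075e+00, -1.90175820e-02]), 'qvel': array([-0.00056851, -0.00120227, -0.00274749, -0.00156466, -0.00038325,
       -0.00040256]), 'joint_torque': array([ 2.08568730e-03, -5.45615280e+01, -2.74326020e+01,  6.46337285e-02,
        1.87902083e-02, -3.10735757e-06]), 'ee_pos': array([ 258.03200059, -568.84881501,  302.00420767]), 'orientation': array([-3.06941020e+00, -6.63586612e-01,  4.29584279e-04]), 'ft_force': array([ 0.68720687,  0.96727458, -0.13500182]), 'moment': array([ 0.03274769,  0.0348417 , -0.0140079 ]), 'grasp_force': 0.0, 'width': 87.58715235730608}
```

View pics/top0.png

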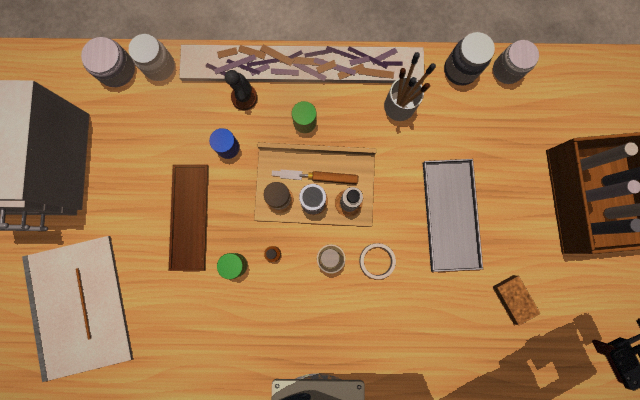

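View pics/side0.png

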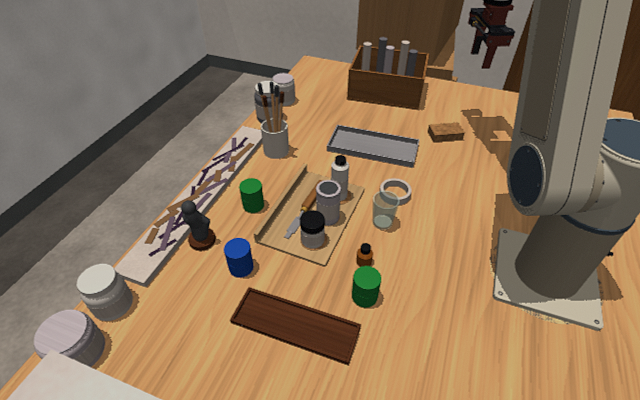

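Top view: black-lidded jar at (277,195), grey tin at (313,198) and slim white bottle with black cap at (352,198) stand on the board. The knife is behind them at (315,176), the tray at (453,215), and the trough at (188,218). The green cylinders at (304,116) and (231,266) and the blue one at (224,143) are look-alikes, off the board and to be left alone. Now an enlarged crop to confirm.

```bash
cat > h.py <<'E'
import numpy as np, cv2
from workcell import readout, vision
def cam(n):
    p=vision.camera_params(n); K=np.array([[p['fx'],0,p['cx']],[0,p['fy'],p['cy']],[0,0,1]])
    return K,np.array(p['rvec'],float),np.array(p['tvec'],float)
def ray(n,uv,z):
    K,r,t=cam(n); R=cv2.Rodrigues(r)[0]; c=-R.T@t
    d=R.T@np.linalg.inv(K)@np.array([*uv,1.]); return (c+d*(z-c[2])/d[2])[:2]
def proj(n,P):
    K,r,t=cam(n); return cv2.projectPoints(np.array(P,float).reshape(-1,3),r,t,K,None)[0].reshape(-1,2)
def crop(n,u0,v0,w,h,s,out):
    im=vision.get_image(n)[v0:v0+h,u0:u0+w,::-1]; cv2.imwrite(out,cv2.resize(im,None,fx=s,fy=s,interpolation=cv2.INTER_CUBIC))
E
python3 - <<'E'
from h import *
crop("top",250,140,133,100,6,"pics/c1.png")
crop("side",225,130,200,150,4,"pics/c2.png")
K,r,t=cam("top");R=cv2.Rodrigues(r)[0];print("cam",-R.T@t)
for nm,uv,z in [("trayTL",(424,161),22),("trayTR",(471,160),22),("trayBR",(482,270),22),("trayBL",(432,271),22),
 ("trTL",(175,165),14),("trTR",(209,165),14),("trBR",(206,270),14),("trBL",(169,270),14),
 ("bBL",(255,221),10),("bBR",(374,226),10),("glass",(331,258),85),("ink",(272,254),56),("tape",(377,261),24),("green",(231,266),75)]: print(nm,ray("top",uv,z).round())
E
```

```text
cam [ 409.34461723    3.80540425 1073.31433833]
trayTL [ 633. -256.]
trayTR [ 637. -372.]
trayBR [ 369. -390.]
trayBL [ 366. -270.]
trTL [618. 359.]
trTR [619. 275.]
trBR [362. 271.]
trBL [361. 361.]
bBL [481. 157.]
bBR [ 472. -134.]
glass [395. -27.]
ink [402. 109.]
tape [ 388. -139.]
green [374. 200.]
```

View pics/c1.png

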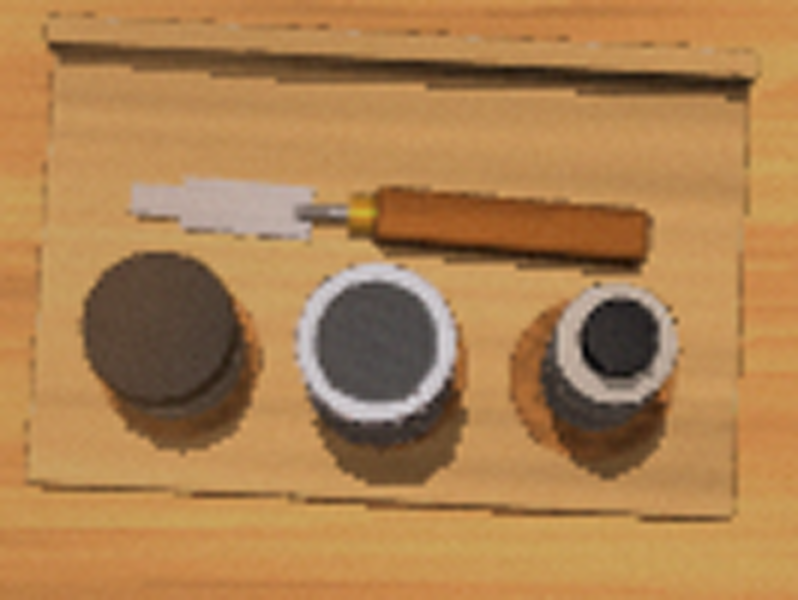

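View pics/c2.png

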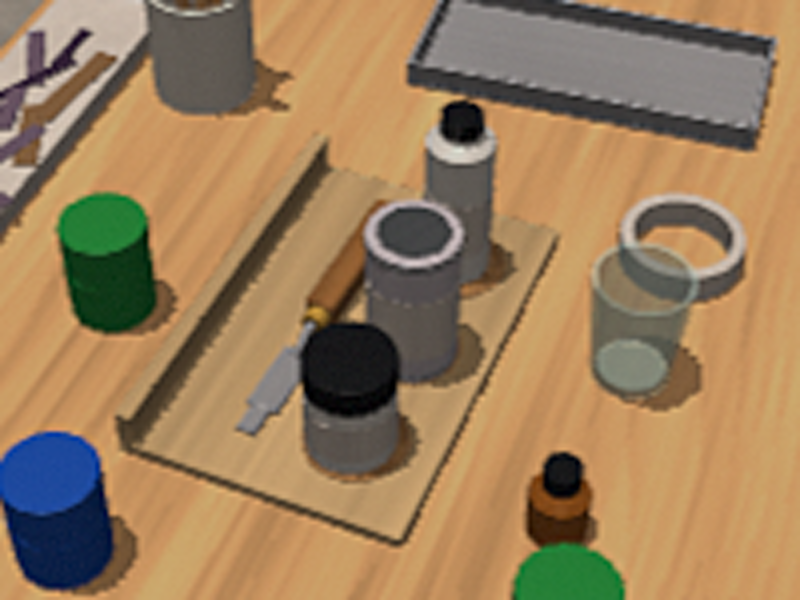

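The crop confirms it. The black-lidded jar is at crop (160,327), the tin with its rim at (378,342), and the capped bottle at (620,338). The knife handle is on the right, with the blade tip to the left at (133,197).

Run:
```python
from h import *
f=lambda u,v:((u+.5)/6-.5+250,(v+.5)/6-.5+140)
g=lambda u,v:((u+.5)/4-.5+225,(v+.5)/4-.5+130)
for nm,uv,z in [("jar",(160,327),85),("tin",(378,342),115),("cap",(620,338),140),("shoulder",(616,345),118),("handleEnd",(648,235),25),("handleFront",(378,213),25),("tip",(133,198),13),
 ("BL",(30,485),10),("BR",(735,516),10),("TRstrip",(755,65),46),("TLstrip",(48,32),46)]: print(nm,ray("top",f(*uv),z).round(1))
for nm,uv,z in [("jar",(351,355),85),("tin",(414,232),115),("cap",(462,115),140)]: print("side",nm,ray("side",g(*uv),z).round(1))
print("corks", "tray c",np.mean([ray("top",p,22) for p in [(424,161),(471,160),(482,270),(432,271)]],0).round(),"trough",np.mean([ray("top",p,14) for p in [(175,165),(209,165),(206,270),(169,270)]],0).round())
```

```text
jar [538.6  99.7]
tin [529.9  15.9]
cap [529.2 -71.7]
shoulder [529.4 -72. ]
handleEnd [586.4 -92.4]
handleFront [594.3  17.7]
tip [601.5 119. ]
BL [482.7 158.5]
BR [ 473.3 -129.2]
TRstrip [ 652.6 -133.5]
TLstrip [663.  151.3]
side jar [537.2 101.7]
side tin [528.4  19.8]
side cap [528.4 -66.9]
corks tray c [ 501. -322.] trough [490. 317.]
```

Emit:
servo_tool(plan=[[[-1, 0.45, 0.83, 0, 0, 0, 0.27], [-1, 0.45, 0.83, 0, 0, 0, 0.27], [-1, 0.45, 0.83, 0, 0, 0, 0.27], [-1, 0.45, 0.83, 0, 0, 0, 0.27], [-1, 0.45, 0.83, 0, 0, 0, 0.27]]])

```text
t: 0.62
ee_pos: [348.5, -401.6, 302.5]
orientation: [-3.026, -0.844, 0.0]
ft_force: [1.2, -0.2, 0.3]
width: 88.1
grasp_force: 0.0
```

Emit:
servo_tool(plan=[[[-1, 0.45, 0.83, 0, 0, 0, 0.27], [-1, 0.45, 0.83, 0, 0, 0, 0.27], [-1, 0.45, 0.83, 0, 0, 0, 0.27], [-1, 0.45, 0.83, 0, 0, 0, 0.27], [-1, 0.45, 0.83, 0, 0, 0, 0.27]]])

```text
t: 1.03
ee_pos: [438.7, -235.4, 302.8]
orientation: [2.971, 1.022, 0.0]
ft_force: [0.6, -1.0, -0.7]
width: 87.5
grasp_force: 0.0
```

Emit:
servo_tool(plan=[[[-1, 0.45, 0.83, 0, 0, 0, 0.27], [-1, 0.45, 0.83, 0, 0, 0, 0.27], [-1, 0.45, 0.83, 0, 0, 0, 0.27], [-1, 0.45, 0.83, 0, 0, 0, 0.27], [-1, 0.45, 0.83, 0, 0, 0, 0.27]]])

```text
t: 1.45
ee_pos: [528.7, -69.3, 302.7]
orientation: [2.905, 1.195, 0.0]
ft_force: [0.6, -1.3, 0.2]
width: 87.8
grasp_force: 0.0
```

Emit:
servo_tool(plan=[[[-1, 0, 0, 0, 0, 0, 0], [-1, 0, 0, 0, 0, 0, 0]]])

```text
t: 1.62
ee_pos: [528.7, -69.5, 302.5]
orientation: [-2.904, -1.199, 0.0]
ft_force: [-0.6, 0.6, -0.3]
width: 87.8
grasp_force: 0.0
```

Emit:
servo_tool(plan=[[[-1, 0, 0, -0.76, 0, 0, 0], [-1, 0, 0, -0.76, 0, 0, 0], [-1, 0, 0, -0.76, 0, 0, 0], [-1, 0, 0, -0.76, 0, 0, 0], [-1, 0, 0, -0.75, 0, 0, 0]]])

```text
t: 2.03
ee_pos: [527.3, -72.5, 149.9]
orientation: [2.907, 1.191, -0.0]
ft_force: [-0.2, -0.2, -1.0]
width: 88.1
grasp_force: 0.0
```

Emit:
servo_tool(plan=[[[-0.6, 0, 0, 0, 0, 0, 0], [-0.3, 0, 0, 0, 0, 0, 0], [0, 0, 0, 0, 0, 0, 0], [0.2, 0, 0, 0, 0, 0, 0], [0.4, 0, 0, 0, 0, 0, 0]]])

```text
t: 2.45
ee_pos: [529.2, -71.6, 153.0]
orientation: [2.905, 1.192, 0.004]
ft_force: [-0.1, -0.5, 0.3]
width: 58.1
grasp_force: 0.0
```

Emit:
servo_tool(plan=[[[1, 0, 0, 0, 0, 0, 0], [1, 0, 0, 0, 0, 0, 0], [1, 0, 0, 0, 0, 0, 0], [1, 0, 0, 0, 0, 0, 0], [1, 0, 0, 0, 0, 0, 0]]])

```text
t: 2.87
ee_pos: [528.8, -71.2, 152.2]
orientation: [2.905, 1.193, 0.002]
ft_force: [-0.6, -0.8, 7.7]
width: 45.3
grasp_force: 30.0
```

Emit:
servo_tool(plan=[[[1, 0, 0, 0.4, 0, 0, 0], [1, 0, 0, 0.8, 0, 0, 0], [1, 0, 0, 0.9, 0, 0, 0], [1, 0, 0, 0.9, 0, 0, 0], [1, -0.2, -0.4, 0, 0, 0, 0]]])

```text
t: 3.28
ee_pos: [524.1, -86.4, 277.8]
orientation: [2.9, 1.194, 0.016]
ft_force: [0.9, 0.9, -0.8]
width: 45.6
grasp_force: 30.0
```

Emit:
servo_tool(plan=[[[1, -0.3, -0.7, 0, 0, 0, 0], [1, -0.3, -0.7, 0, 0, 0, 0], [1, -0.3, -0.7, 0, 0, 0, 0], [1, -0.3, -0.7, 0, 0, 0, 0], [1, -0.3, -0.7, 0, 0, 0, 0]]])

```text
t: 3.7
ee_pos: [459.2, -228.1, 271.2]
orientation: [-2.906, -1.194, 0.0]
ft_force: [0.5, -0.5, -1.3]
width: 45.3
grasp_force: 30.0
```

Emit:
servo_tool(plan=[[[1, -0.3, -0.7, 0, 0, 0, 0], [1, -0.3, -0.7, 0, 0, 0, 0], [1, -0.2, -0.7, 0, 0, 0, 0], [1, -0.2, -0.42, 0, 0, 0, 0], [1, 0, 0, 0, 0, 0, 0]]])

```text
t: 4.12
ee_pos: [418.9, -330.6, 271.2]
orientation: [2.907, 1.189, -0.001]
ft_force: [0.2, -0.7, -2.0]
width: 45.5
grasp_force: 30.0
```

Emit:
servo_tool(plan=[[[1, 0, 0, -0.8, 0, 0, 0], [1, 0, 0, -0.8, 0, 0, 0], [1, 0, 0, -0.8, 0, 0, 0], [1, 0, 0, -0.5, 0, 0, 0], [1, 0, 0, 0, 0, 0, 0]]])

```text
t: 4.53
ee_pos: [418.3, -325.5, 151.3]
orientation: [-2.899, -1.191, 0.006]
ft_force: [-1.4, 0.8, -0.9]
width: 45.4
grasp_force: 30.0
```

Emit:
servo_tool(plan=[[[1, 0, 0, -0.1, 0, 0, 0], [1, 0, 0, -0.12, 0, 0, 0], [1, 0, 0, 0, 0, 0, 0], [1, 0, 0, 0, 0, 0, 0], [1, 0, 0, 0, 0, 0, 0]]])

```text
t: 4.95
ee_pos: [420.7, -328.3, 147.4]
orientation: [2.905, 1.193, 0.001]
ft_force: [0.8, -0.8, -1.2]
width: 45.3
grasp_force: 30.0
```

Emit:
servo_tool(plan=[[[0.3, 0, 0, 0, 0, 0, 0], [-0.2, 0, 0, 0, 0, 0, 0], [-1, 0, 0, 0, 0, 0, 0], [-1, 0, 0, 0, 0, 0, 0], [-1, 0, 0, 0, 0, 0, 0]]])

```text
t: 5.37
ee_pos: [420.3, -328.1, 146.5]
orientation: [2.906, 1.193, 0.0]
ft_force: [-0.6, -0.8, 0.6]
width: 68.7
grasp_force: 0.0
```

Emit:
servo_tool(plan=[[[-1, 0, 0, 0.3, 0, 0, 0], [-1, 0, 0, 0.9, 0, 0, 0], [-1, 0, 0, 0.9, 0, 0, 0], [-1, 0, 0, 0.9, 0, 0, 0], [-1, 0, 0, 0.85, 0, 0, 0]]])

```text
t: 5.78
ee_pos: [420.0, -327.8, 303.0]
orientation: [2.906, 1.193, 0.001]
ft_force: [0.6, -0.9, -0.0]
width: 88.0
grasp_force: 0.0
```

Emit:
servo_tool(plan=[[[-1, 0.27, 0.86, 0, 0, 0, 0], [-1, 0.27, 0.86, 0, 0, 0, 0], [-1, 0.27, 0.86, 0, 0, 0, 0], [-1, 0.27, 0.86, 0, 0, 0, 0], [-1, 0.27, 0.86, 0, 0, 0, 0]]])

```text
t: 6.2
ee_pos: [474.2, -154.5, 301.4]
orientation: [2.906, 1.192, 0.001]
ft_force: [0.2, -0.5, -0.6]
width: 87.9
grasp_force: 0.0
```

Emit:
servo_tool(plan=[[[-1, 0.27, 0.86, 0, 0, 0, 0], [-1, 0.27, 0.86, 0, 0, 0, 0], [-1, 0.27, 0.86, 0, 0, 0, 0], [-1, 0.27, 0.86, 0, 0, 0, 0], [-1, 0.27, 0.86, 0, 0, 0, 0]]])

```text
t: 6.62
ee_pos: [528.3, 17.8, 301.3]
orientation: [2.906, 1.193, 0.001]
ft_force: [0.5, -0.8, -0.7]
width: 87.8
grasp_force: 0.0
```

Emit:
servo_tool(plan=[[[-1, 0, 0, 0, 0, 0, 0], [-1, 0, 0, 0, 0, 0, 0]]])

```text
t: 6.78
ee_pos: [528.4, 17.7, 301.0]
orientation: [2.904, 1.198, 0.001]
ft_force: [0.7, -0.9, -0.5]
width: 88.0
grasp_force: 0.0
```

Run:
```python
from h import *
a=vision.get_image("top")[130:290,150:510]; b=vision.get_image("side")[100:260,220:580]
cv2.imwrite("pics/m1.png",cv2.resize(np.vstack([a,b])[:,:,::-1],None,fx=1.85,fy=1.85,interpolation=cv2.INTER_CUBIC))
```

```text
(no output)
```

View pics/m1.png

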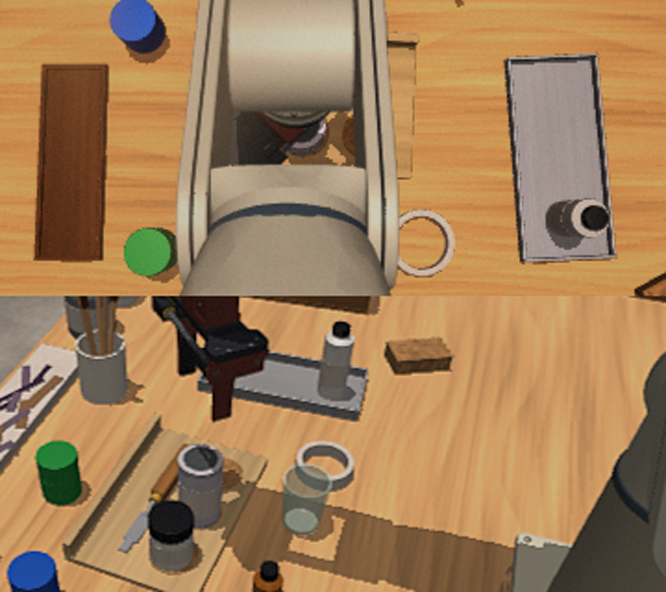

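The bottle stands upright in the tray (top crop (580,215), side (337,362)) and the gripper is above the tin. Next I grasp the tin and move it to the tray centre.

Emit:
servo_tool(plan=[[[-1, 0, 0, -0.8, 0, 0, 0], [-1, 0, 0, -0.8, 0, 0, 0], [-1, 0, 0, -0.8, 0, 0, 0], [-1, 0, 0, -0.8, 0, 0, 0], [-1, 0, 0, -0.6, 0, 0, 0]]])

```text
t: 7.3
ee_pos: [527.0, 14.3, 146.5]
orientation: [-2.907, -1.19, 0.003]
ft_force: [-0.0, -0.4, -0.0]
width: 88.0
grasp_force: 0.0
```

Emit:
servo_tool(plan=[[[-0.8, 0, 0, 0, 0, 0, 0], [-0.6, 0, 0, 0, 0, 0, 0], [-0.4, 0, 0, 0, 0, 0, 0], [-0.2, 0, 0, 0, 0, 0, 0], [0, 0, 0, 0, 0, 0, 0]]])

```text
t: 7.72
ee_pos: [529.0, 15.8, 150.1]
orientation: [2.906, 1.192, 0.004]
ft_force: [0.0, -1.0, 3.6]
width: 59.4
grasp_force: 30.0
```

Emit:
servo_tool(plan=[[[1, 0, 0, 0, 0, 0, 0], [1, 0, 0, 0, 0, 0, 0], [1, 0, 0, 0, 0, 0, 0], [1, 0, 0, 0, 0, 0, 0], [1, 0, 0, 0, 0, 0, 0]]])

```text
t: 8.13
ee_pos: [529.1, 16.0, 150.1]
orientation: [2.905, 1.193, 0.004]
ft_force: [-1.8, -0.7, 8.3]
width: 59.0
grasp_force: 30.0
```

Emit:
servo_tool(plan=[[[1, 0, 0, 0.4, 0, 0, 0], [1, 0, 0, 0.8, 0, 0, 0], [1, 0, 0, 0.9, 0, 0, 0], [1, 0, 0, 0.9, 0, 0, 0], [1, 0, -0.45, 0, 0, 0, 0]]])

```text
t: 8.55
ee_pos: [531.3, -0.4, 275.4]
orientation: [2.901, 1.195, 0.017]
ft_force: [1.8, -0.4, -2.6]
width: 59.6
grasp_force: 29.9
```

Emit:
servo_tool(plan=[[[1, -0.07, -0.8, 0, 0, 0, 0], [1, -0.07, -0.8, 0, 0, 0, 0], [1, -0.07, -0.8, 0, 0, 0, 0], [1, -0.07, -0.8, 0, 0, 0, 0], [1, -0.07, -0.8, 0, 0, 0, 0]]])

```text
t: 8.97
ee_pos: [513.6, -163.2, 268.9]
orientation: [2.905, 1.194, 0.001]
ft_force: [0.1, 0.1, -3.0]
width: 59.3
grasp_force: 29.9
```

Emit:
servo_tool(plan=[[[1, -0.07, -0.8, 0, 0, 0, 0], [1, -0.07, -0.8, 0, 0, 0, 0], [1, -0.07, -0.8, 0, 0, 0, 0], [1, -0.07, -0.8, 0, 0, 0, 0], [1, -0.07, -0.8, 0, 0, 0, 0]]])

```text
t: 9.38
ee_pos: [499.5, -323.3, 268.7]
orientation: [2.906, 1.193, 0.0]
ft_force: [-0.5, 0.1, -3.0]
width: 59.3
grasp_force: 29.9
```

Emit:
servo_tool(plan=[[[1, 0, 0, 0, 0, 0, 0], [1, 0, 0, -0.8, 0, 0, 0], [1, 0, 0, -0.8, 0, 0, 0], [1, 0, 0, -0.8, 0, 0, 0], [1, 0, 0, -0.5, 0, 0, 0]]])

```text
t: 9.8
ee_pos: [498.9, -320.9, 149.9]
orientation: [-2.904, -1.192, 0.003]
ft_force: [-1.4, 0.9, -2.9]
width: 59.4
grasp_force: 29.9
```

Emit:
servo_tool(plan=[[[1, 0, 0, -0.1, 0, 0, 0], [1, 0, 0, -0.12, 0, 0, 0], [1, 0, 0, 0, 0, 0, 0], [1, 0, 0, 0, 0, 0, 0], [1, 0, 0, 0, 0, 0, 0]]])

```text
t: 10.22
ee_pos: [501.1, -322.4, 145.0]
orientation: [2.904, 1.193, 0.003]
ft_force: [0.8, -0.4, -2.5]
width: 59.6
grasp_force: 30.0
```

Emit:
servo_tool(plan=[[[0, 0, 0, 0, 0, 0, 0], [-0.4, 0, 0, 0, 0, 0, 0], [-1, 0, 0, 0, 0, 0, 0], [-1, 0, 0, 0, 0, 0, 0], [-1, 0, 0, 0, 0, 0, 0]]])

```text
t: 10.63
ee_pos: [500.4, -322.2, 143.8]
orientation: [2.906, 1.193, 0.001]
ft_force: [-0.0, 0.2, -0.1]
width: 77.9
grasp_force: 0.0
```

Emit:
servo_tool(plan=[[[-1, 0, 0, 0.3, 0, 0, 0], [-1, 0, 0, 0.9, 0, 0, 0], [-1, 0, 0, 0.9, 0, 0, 0], [-1, 0, 0, 0.9, 0, 0, 0], [-1, 0, 0, 0.85, 0, 0, 0]]])

```text
t: 11.05
ee_pos: [500.1, -321.9, 300.3]
orientation: [2.906, 1.193, 0.001]
ft_force: [0.5, -0.7, 0.9]
width: 87.6
grasp_force: 0.0
```

Emit:
servo_tool(plan=[[[-1, 0.08, 0.88, 0, 0, 0, 0], [-1, 0.08, 0.88, 0, 0, 0, 0], [-1, 0.08, 0.88, 0, 0, 0, 0], [-1, 0.08, 0.88, 0, 0, 0, 0], [-1, 0.08, 0.88, 0, 0, 0, 0]]])

```text
t: 11.47
ee_pos: [516.0, -144.5, 298.6]
orientation: [2.906, 1.192, 0.001]
ft_force: [0.6, -0.2, 0.4]
width: 87.7
grasp_force: 0.0
```

Emit:
servo_tool(plan=[[[-1, 0.08, 0.88, 0, 0, 0, 0], [-1, 0.08, 0.88, 0, 0, 0, 0], [-1, 0.08, 0.88, 0, 0, 0, 0], [-1, 0.08, 0.88, 0, 0, 0, 0], [-1, 0.08, 0.88, 0, 0, 0, 0]]])

```text
t: 11.88
ee_pos: [532.0, 31.8, 298.6]
orientation: [2.906, 1.193, 0.002]
ft_force: [0.5, 0.1, -0.3]
width: 87.7
grasp_force: 0.0
```

Emit:
servo_tool(plan=[[[-1, 0.08, 0.88, 0, 0, 0, 0], [-1, 0.05, 0.88, 0, 0, 0, 0], [-1, 0, 0, 0, 0, 0, 0], [-1, 0, 0, 0, 0, 0, 0]]])

```text
t: 12.22
ee_pos: [537.3, 102.0, 298.2]
orientation: [2.904, 1.198, 0.001]
ft_force: [-0.2, -0.1, 0.2]
width: 88.3
grasp_force: 0.0
```

Emit:
servo_tool(plan=[[[-1, 0, -0.03, -0.85, 0, 0, 0], [-1, 0, 0, -0.9, 0, 0, 0], [-1, 0, 0, -0.9, 0, 0, 0], [-1, 0, 0, -0.9, 0, 0, 0], [-1, 0, 0, -0.75, 0, 0, 0]]])

```text
t: 12.63
ee_pos: [536.8, 97.6, 124.0]
orientation: [2.907, 1.191, -0.001]
ft_force: [0.3, -0.0, 0.3]
width: 87.5
grasp_force: 0.0
```

Emit:
servo_tool(plan=[[[-0.8, 0, 0, 0, 0, 0, 0], [-0.6, 0, 0, 0, 0, 0, 0], [-0.4, 0, 0, 0, 0, 0, 0], [-0.2, 0, 0, 0, 0, 0, 0], [0, 0, 0, 0, 0, 0, 0]]])

```text
t: 13.05
ee_pos: [538.5, 99.3, 127.7]
orientation: [2.906, 1.192, 0.005]
ft_force: [-1.1, 3.4, 3.1]
width: 58.1
grasp_force: 1.9
```

Emit:
servo_tool(plan=[[[1, 0, 0, 0, 0, 0, 0], [1, 0, 0, 0, 0, 0, 0], [1, 0, 0, 0, 0, 0, 0], [1, 0, 0, 0, 0, 0, 0], [1, 0, 0, 0, 0, 0, 0]]])

```text
t: 13.47
ee_pos: [538.4, 99.4, 127.7]
orientation: [2.905, 1.193, 0.005]
ft_force: [-0.5, -1.6, 8.6]
width: 57.2
grasp_force: 30.0
```

Emit:
servo_tool(plan=[[[1, 0, 0, 0.4, 0, 0, 0], [1, 0, 0, 0.8, 0, 0, 0], [1, 0, 0, 0.9, 0, 0, 0], [1, 0, 0, 0.9, 0, 0, 0], [1, 0, -0.4, 0, 0, 0, 0]]])

```text
t: 13.88
ee_pos: [540.8, 85.1, 253.2]
orientation: [2.903, 1.195, 0.02]
ft_force: [1.4, -0.4, -1.2]
width: 57.1
grasp_force: 30.0
```

Emit:
servo_tool(plan=[[[1, 0.09, -0.8, 0, 0, 0, 0], [1, 0.09, -0.8, 0, 0, 0, 0], [1, 0.09, -0.8, 0, 0, 0, 0], [1, 0.09, -0.8, 0, 0, 0, 0], [1, 0.09, -0.8, 0, 0, 0, 0]]])

```text
t: 14.3
ee_pos: [555.3, -78.2, 246.7]
orientation: [2.905, 1.194, 0.002]
ft_force: [-0.1, 0.0, -1.5]
width: 57.3
grasp_force: 30.0
```

Emit:
servo_tool(plan=[[[1, 0.09, -0.8, 0, 0, 0, 0], [1, 0.09, -0.8, 0, 0, 0, 0], [1, 0.09, -0.8, 0, 0, 0, 0], [1, 0.09, -0.8, 0, 0, 0, 0], [1, 0.09, -0.8, 0, 0, 0, 0]]])

```text
t: 14.72
ee_pos: [573.2, -238.3, 246.5]
orientation: [2.905, 1.193, 0.001]
ft_force: [1.3, 0.2, -1.7]
width: 57.3
grasp_force: 30.0
```

Emit:
servo_tool(plan=[[[1, 0.09, -0.8, 0, 0, 0, 0], [1, 0.08, -0.8, 0, 0, 0, 0], [1, 0, -0.4, 0, 0, 0, 0], [1, 0, 0, 0, 0, 0, 0]]])

```text
t: 15.05
ee_pos: [580.0, -320.0, 246.3]
orientation: [2.906, 1.188, 0.001]
ft_force: [0.6, -0.3, -2.0]
width: 57.3
grasp_force: 30.0
```

Emit:
servo_tool(plan=[[[1, 0, 0, -0.8, 0, 0, 0], [1, 0, 0, -0.8, 0, 0, 0], [1, 0, 0, -0.8, 0, 0, 0], [1, 0, 0, -0.5, 0, 0, 0], [1, 0, 0, -0.1, 0, 0, 0]]])

```text
t: 15.47
ee_pos: [577.7, -314.1, 121.9]
orientation: [-2.9, -1.192, 0.007]
ft_force: [-7.8, 2.6, 9.2]
width: 56.7
grasp_force: 30.0
```

Emit:
servo_tool(plan=[[[1, 0, 0, -0.12, 0, 0, 0], [1, 0, 0, 0, 0, 0, 0], [1, 0, 0, 0, 0, 0, 0], [1, 0, 0, 0, 0, 0, 0]]])

```text
t: 15.8
ee_pos: [581.0, -316.5, 122.3]
orientation: [2.904, 1.193, 0.002]
ft_force: [-0.1, 0.2, -1.8]
width: 57.2
grasp_force: 30.0
```

Emit:
servo_tool(plan=[[[0, 0, 0, 0, 0, 0, 0], [-0.4, 0, 0, 0, 0, 0, 0], [-1, 0, 0, 0, 0, 0, 0], [-1, 0, 0, 0, 0, 0, 0], [-1, 0, 0, 0, 0, 0, 0]]])

```text
t: 16.22
ee_pos: [580.4, -316.9, 120.9]
orientation: [2.906, 1.193, 0.001]
ft_force: [0.2, -0.5, 0.7]
width: 78.0
grasp_force: 0.0
```

Emit:
servo_tool(plan=[[[-1, 0, 0, 0.3, 0, 0, 0], [-1, 0, 0, 0.9, 0, 0, 0], [-1, 0, 0, 0.9, 0, 0, 0], [-1, 0, 0, 0.9, 0, 0, 0], [-1, 0, 0, 0.9, 0, 0, 0]]])

```text
t: 16.63
ee_pos: [579.9, -316.7, 279.2]
orientation: [2.906, 1.193, 0.0]
ft_force: [0.8, -0.2, 0.1]
width: 88.1
grasp_force: 0.0
```

Run:
```python
from h import *
a=vision.get_image("top")[130:290,150:510]; b=vision.get_image("side")[100:260,220:580]
cv2.imwrite("pics/m2.png",cv2.resize(np.vstack([a,b])[:,:,::-1],None,fx=1.85,fy=1.85,interpolation=cv2.INTER_CUBIC))
```

```text
(no output)
```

View pics/m2.png

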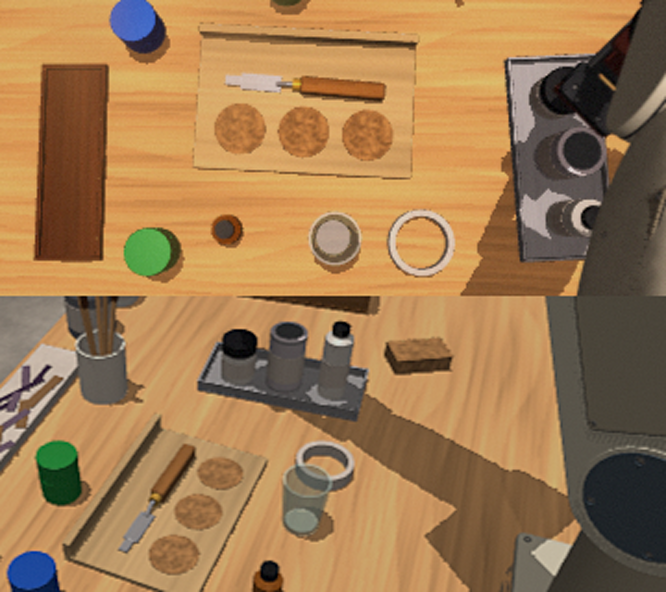

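All three containers stand in the tray (jar, tin, bottle from far to near) and the knife is unmoved at top crop (310,87). Moving to the knife handle.

Emit:
servo_tool(plan=[[[-0.1, 0.02, 0.71, 0, 0, 0, 0.82], [-0.1, 0.02, 0.71, 0, 0, 0, 0.82], [-0.1, 0.03, 0.71, 0, 0, 0, 0.82], [-0.1, 0.03, 0.71, 0, 0, 0, 0.82], [-0.1, 0.03, 0.71, 0, 0, 0, 0.82]]])

```text
t: 17.15
ee_pos: [584.9, -173.5, 276.6]
orientation: [-2.644, -1.695, 0.0]
ft_force: [0.8, 0.2, -0.7]
width: 58.0
grasp_force: 0.0
```

Emit:
servo_tool(plan=[[[-0.1, 0.03, 0.71, 0, 0, 0, 0.82], [-0.1, 0.03, 0.71, 0, 0, 0, 0.82], [-0.1, 0.03, 0.71, 0, 0, 0, 0.82], [-0.1, 0.03, 0.71, 0, 0, 0, 0.82], [-0.1, 0.03, 0.71, 0, 0, 0, 0.82]]])

```text
t: 17.57
ee_pos: [590.9, -31.4, 276.6]
orientation: [-2.3, -2.139, 0.001]
ft_force: [0.3, -1.0, -0.9]
width: 48.4
grasp_force: 0.0
```

Emit:
servo_tool(plan=[[[-0.1, 0, 0, -0.7, 0, 0, 0], [-0.1, 0, 0, -0.7, 0, 0, 0], [-0.1, 0, 0, -0.7, 0, 0, 0], [-0.1, 0, 0, -0.7, 0, 0, 0], [-0.1, 0, 0, 0, 0, 0, 0]]])

```text
t: 17.98
ee_pos: [588.1, -32.4, 159.8]
orientation: [-2.299, -2.131, 0.01]
ft_force: [-0.7, 0.6, 0.0]
width: 47.9
grasp_force: 0.0
```

Emit:
servo_tool(plan=[[[-0.1, 0, 0, 0, 0, 0, 0], [-0.1, 0, 0, 0, 0, 0, 0]]])

```text
t: 18.15
ee_pos: [592.0, -32.9, 165.8]
orientation: [2.304, 2.135, 0.001]
ft_force: [0.7, -0.4, 0.9]
width: 48.6
grasp_force: 0.0
```

Run:
```python
from h import *
crop("side",260,140,160,120,5,"pics/m3.png"); o=readout.get_obs(); R=cv2.Rodrigues(o['orientation'])[0]; p=o['ee_pos'];print(p,np.degrees(np.arctan2(R[1,1],R[0,1])))
```

```text
[592.37297168 -32.94695676 166.41650855] -4.364859094820981
```

View pics/m3.png

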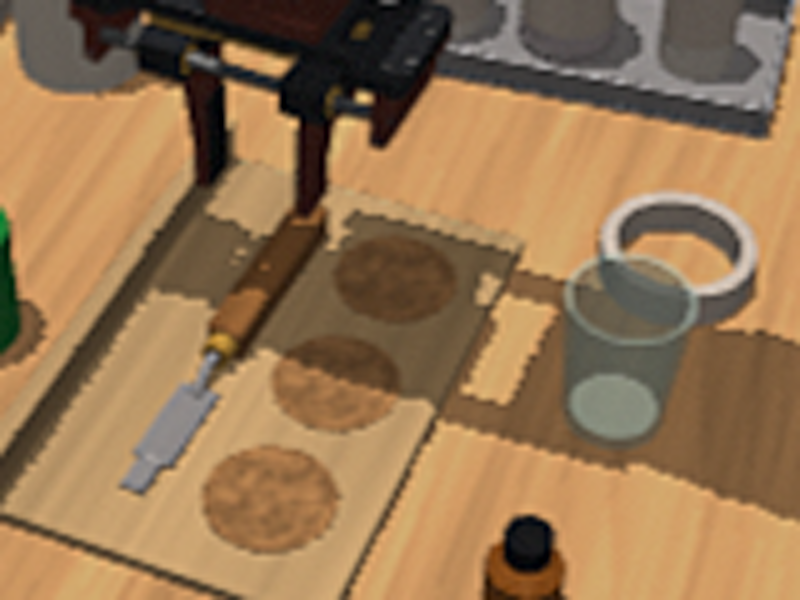

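Emit:
servo_tool(plan=[[[-0.1, 0, 0, -0.6, 0, 0, 0], [-0.1, 0, 0, -0.5, 0, 0, 0], [-0.1, 0, 0, -0.35, 0, 0, 0], [-0.1, 0, 0, -0.2, 0, 0, 0], [-0.1, 0, 0, -0.1, 0, 0, 0]]])

```text
t: 18.62
ee_pos: [591.5, -32.8, 94.5]
orientation: [-2.304, -2.135, 0.0]
ft_force: [-0.1, 0.7, 0.4]
width: 48.2
grasp_force: 0.0
```

Emit:
servo_tool(plan=[[[0.1, 0, 0, -0.03, 0, 0, 0], [0.2, 0, 0, 0, 0, 0, 0], [0.3, 0, 0, 0, 0, 0, 0], [0.4, 0, 0, 0, 0, 0, 0], [0.5, 0, 0, 0, 0, 0, 0]]])

```text
t: 19.03
ee_pos: [591.6, -32.8, 94.1]
orientation: [2.304, 2.135, 0.001]
ft_force: [-1.1, -0.2, 0.5]
width: 23.6
grasp_force: 0.5
```

Emit:
servo_tool(plan=[[[1, 0, 0, 0, 0, 0, 0], [1, 0, 0, 0, 0, 0, 0], [1, 0, 0, 0, 0, 0, 0], [1, 0, 0, 0, 0, 0, 0]]])

```text
t: 19.37
ee_pos: [591.5, -32.8, 94.0]
orientation: [2.304, 2.135, 0.0]
ft_force: [-1.3, 0.4, 5.4]
width: 22.0
grasp_force: 30.0
```

Emit:
servo_tool(plan=[[[1, 0, 0, 0.3, 0, 0, 0], [1, 0, 0, 0.8, 0, 0, 0], [1, 0, 0, 0.8, 0, 0, 0], [1, 0, 0, 0.8, 0, 0, 0], [1, 0, 0, 0.8, 0, 0, 0]]])

```text
t: 19.78
ee_pos: [591.1, -32.7, 235.4]
orientation: [-2.304, -2.135, -0.0]
ft_force: [0.5, 0.1, -0.7]
width: 21.9
grasp_force: 30.0
```

Emit:
servo_tool(plan=[[[1, -0.07, 0.44, 0, 0, 0, 0.94], [1, -0.07, 0.44, 0, 0, 0, 0.94], [1, -0.07, 0.44, 0, 0, 0, 0.94], [1, -0.07, 0.44, 0, 0, 0, 0.94], [1, -0.07, 0.44, 0, 0, 0, 0.94]]])

```text
t: 20.2
ee_pos: [577.2, 56.0, 234.3]
orientation: [1.816, 2.563, 0.001]
ft_force: [0.1, -0.4, -0.9]
width: 22.0
grasp_force: 30.0
```

Emit:
servo_tool(plan=[[[1, -0.07, 0.44, 0, 0, 0, 0.94], [1, -0.07, 0.44, 0, 0, 0, 0.94], [1, -0.07, 0.44, 0, 0, 0, 0.94], [1, -0.07, 0.44, 0, 0, 0, 0.94], [1, -0.07, 0.44, 0, 0, 0, 0.94]]])

```text
t: 20.62
ee_pos: [563.1, 144.1, 234.1]
orientation: [1.256, 2.879, 0.0]
ft_force: [-0.2, 0.2, -0.3]
width: 22.0
grasp_force: 30.0
```

Emit:
servo_tool(plan=[[[1, -0.07, 0.44, 0, 0, 0, 0.94], [1, -0.07, 0.44, 0, 0, 0, 0.94], [1, -0.07, 0.44, 0, 0, 0, 0.94], [1, -0.07, 0.44, 0, 0, 0, 0.94], [1, -0.07, 0.44, 0, 0, 0, 0.94]]])

```text
t: 21.03
ee_pos: [549.1, 232.1, 234.1]
orientation: [0.643, 3.075, 0.0]
ft_force: [0.4, 0.2, -1.4]
width: 21.6
grasp_force: 30.0
```

Emit:
servo_tool(plan=[[[1, -0.07, 0.44, 0, 0, 0, 0.94], [1, -0.07, 0.44, 0, 0, 0, 0.94], [1, -0.07, 0.44, 0, 0, 0, 0.94], [1, -0.07, 0.44, 0, 0, 0, 0.94], [1, -0.07, 0.44, 0, 0, 0, 0.94]]])

```text
t: 21.45
ee_pos: [535.1, 320.1, 234.2]
orientation: [0.003, 3.141, 0.0]
ft_force: [-0.0, 0.5, -0.3]
width: 22.0
grasp_force: 30.0
```

Emit:
servo_tool(plan=[[[1, 0, 0, -0.8, 0, 0, 0], [1, 0, 0, -0.8, 0, 0, 0], [1, 0, 0, -0.5, 0, 0, 0], [1, 0, 0, 0, 0, 0, 0], [1, 0, 0, 0, 0, 0, 0]]])

```text
t: 21.87
ee_pos: [535.0, 319.0, 149.2]
orientation: [-0.01, -3.14, 0.002]
ft_force: [0.2, 0.8, 0.4]
width: 22.0
grasp_force: 30.0
```

Run:
```python
from h import *
a=vision.get_image("top")[140:290,120:320]; b=vision.get_image("side")[220:370,190:390]
cv2.imwrite("pics/m4.png",cv2.resize(np.vstack([a,b])[:,:,::-1],None,fx=2,fy=2,interpolation=cv2.INTER_CUBIC))
o=readout.get_obs(); R=cv2.Rodrigues(o['orientation'])[0]; p=o['ee_pos'];print(p,np.degrees(np.arctan2(R[1,1],R[0,1])))
```

```text
[536.27641321 319.63819721 151.17682463] 89.63338599061089
```

View pics/m4.png

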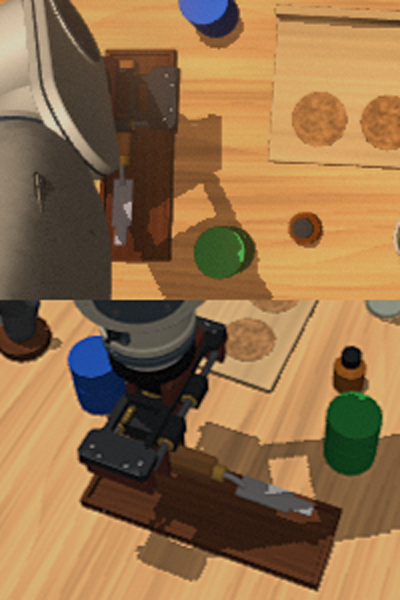

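Emit:
servo_tool(plan=[[[1, 0, -0.05, -0.5, 0, 0, 0], [1, 0, 0, -0.45, 0, 0, 0], [1, 0, 0, -0.3, 0, 0, 0], [1, 0, 0, -0.15, 0, 0, 0], [1, 0, 0, -0.05, 0, 0, 0]]])

```text
t: 22.38
ee_pos: [535.5, 317.2, 91.5]
orientation: [-0.01, -3.142, 0.0]
ft_force: [-0.0, -0.0, -0.3]
width: 21.7
grasp_force: 30.0
```

Emit:
servo_tool(plan=[[[1, 0, 0, -0.03, 0, 0, 0], [1, 0, 0, 0, 0, 0, 0], [1, 0, 0, 0, 0, 0, 0]]])

```text
t: 22.63
ee_pos: [535.8, 317.5, 91.1]
orientation: [0.01, 3.14, 0.001]
ft_force: [0.7, 0.4, -0.5]
width: 21.7
grasp_force: 30.0
```

Emit:
servo_tool(plan=[[[0.6, 0, 0, 0, 0, 0, 0], [0.3, 0, 0, 0, 0, 0, 0], [0.2, 0, 0, 0, 0, 0, 0], [0.2, 0, 0, 0, 0, 0, 0], [0.2, 0, 0, 0, 0, 0, 0]]])

```text
t: 23.05
ee_pos: [535.4, 317.3, 90.4]
orientation: [0.01, 3.141, 0.0]
ft_force: [0.6, 0.4, 0.6]
width: 35.0
grasp_force: 0.0
```

Emit:
servo_tool(plan=[[[0.2, 0, 0, 0.2, 0, 0, 0], [0.2, 0, 0, 0.5, 0, 0, 0], [0.2, 0, 0, 0.9, 0, 0, 0], [0.2, 0, 0, 0.9, 0, 0, 0], [0.2, 0, 0, 0.9, 0, 0, 0]]])

```text
t: 23.47
ee_pos: [535.0, 317.0, 228.0]
orientation: [-0.01, -3.141, 0.001]
ft_force: [0.3, 0.8, 0.2]
width: 35.0
grasp_force: 0.0
```

Emit:
servo_tool(plan=[[[0.2, 0, 0, 0.9, 0, 0, 0], [0, 0, 0, 0.9, 0, 0, 0], [-1, 0.04, -0.58, 0, 0, 0, -1], [-1, 0.04, -0.58, 0, 0, 0, -1]]])

```text
t: 23.8
ee_pos: [539.5, 271.6, 302.1]
orientation: [0.286, 3.123, 0.005]
ft_force: [0.2, -0.5, -0.5]
width: 51.5
grasp_force: 0.0
```

Emit:
servo_tool(plan=[[[-1, 0.04, -0.58, 0, 0, 0, -1], [-1, 0.04, -0.58, 0, 0, 0, -1], [-1, 0.04, -0.58, 0, 0, 0, -1], [-1, 0.04, -0.58, 0, 0, 0, -1], [-1, 0.04, -0.58, 0, 0, 0, -1]]])

```text
t: 24.22
ee_pos: [546.4, 153.7, 298.9]
orientation: [0.96, 2.991, 0.0]
ft_force: [-0.9, -0.2, 0.9]
width: 84.9
grasp_force: 0.0
```

Emit:
servo_tool(plan=[[[-1, 0.04, -0.58, 0, 0, 0, -1], [-1, 0.04, -0.58, 0, 0, 0, -1], [-1, 0.04, -0.58, 0, 0, 0, -1], [-1, 0.04, -0.58, 0, 0, 0, -1], [-1, 0.04, -0.58, 0, 0, 0, -1]]])

```text
t: 24.63
ee_pos: [554.4, 37.7, 298.9]
orientation: [1.585, 2.712, 0.0]
ft_force: [0.0, -0.7, -0.5]
width: 87.8
grasp_force: 0.0
```

Emit:
servo_tool(plan=[[[-1, 0.04, -0.58, 0, 0, 0, -1], [-1, 0.04, -0.58, 0, 0, 0, -1], [-1, 0.04, -0.58, 0, 0, 0, -1], [-1, 0.04, -0.58, 0, 0, 0, -1], [-1, 0.04, -0.58, 0, 0, 0, -1]]])

```text
t: 25.05
ee_pos: [562.4, -78.3, 298.9]
orientation: [2.134, 2.305, 0.0]
ft_force: [1.1, 0.1, -0.3]
width: 87.7
grasp_force: 0.0
```

Emit:
servo_tool(plan=[[[-1, 0.04, -0.58, 0, 0, 0, -1], [-1, 0.04, -0.58, 0, 0, 0, -1], [-1, 0.04, -0.58, 0, 0, 0, -1], [-1, 0.04, -0.58, 0, 0, 0, -1], [-1, 0.04, -0.58, 0, 0, 0, -1]]])

```text
t: 25.47
ee_pos: [570.4, -194.3, 298.9]
orientation: [2.583, 1.788, 0.0]
ft_force: [-0.5, -0.4, -0.4]
width: 88.1
grasp_force: 0.0
```

Emit:
servo_tool(plan=[[[-1, 0.04, -0.58, 0, 0, 0, -1], [-1, 0.04, -0.58, 0, 0, 0, -1], [-1, 0.04, -0.58, 0, 0, 0, -1], [-1, 0.04, -0.58, 0, 0, 0, -1], [-1, 0.04, -0.58, 0, 0, 0, -1]]])

```text
t: 25.88
ee_pos: [578.4, -310.3, 298.9]
orientation: [2.909, 1.187, 0.0]
ft_force: [0.3, -0.2, 0.1]
width: 88.1
grasp_force: 0.0
```

Emit:
servo_tool(plan=[[[-1, 0, 0, 0, 0, 0, 0], [-1, 0, 0, 0, 0, 0, 0]]])

```text
t: 26.05
ee_pos: [578.2, -310.0, 298.5]
orientation: [-2.906, -1.192, -0.0]
ft_force: [-0.3, -0.2, -0.2]
width: 88.1
grasp_force: 0.0
```

Run:
```python
from h import *
a=vision.get_image("top")[130:290,150:510]; b=vision.get_image("side")[120:370,190:550]
cv2.imwrite("pics/m5.png",cv2.resize(np.vstack([a,b])[:,:,::-1],None,fx=1.46,fy=1.46,interpolation=cv2.INTER_CUBIC))
o=readout.get_obs(); R=cv2.Rodrigues(o['orientation'])[0]; p=o['ee_pos'];print(p,np.degrees(np.arctan2(R[1,1],R[0,1])))
```

```text
[ 578.29029877 -308.46382394  298.39749509] -45.27316499385645
```

View pics/m5.png

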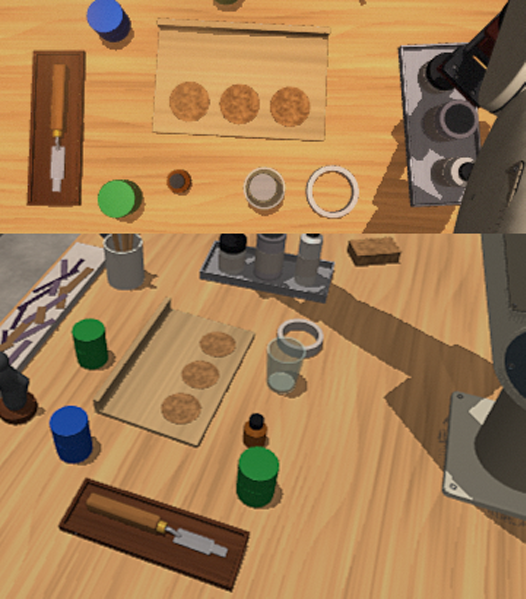

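The knife lies lengthwise in the trough (top crop (58,128)). Now the jar goes back.

Emit:
servo_tool(plan=[[[-1, 0.06, -0.17, -0.3, 0, 0, 0], [-1, 0, 0, -0.9, 0, 0, 0], [-1, 0, 0, -0.9, 0, 0, 0], [-1, 0, 0, -0.9, 0, 0, 0], [-1, 0, 0, -0.8, 0, 0, 0]]])

```text
t: 26.57
ee_pos: [580.5, -314.9, 143.7]
orientation: [-2.904, -1.196, 0.001]
ft_force: [0.8, 0.2, -0.7]
width: 87.5
grasp_force: 0.0
```

Emit:
servo_tool(plan=[[[-0.8, 0, 0, -0.4, 0, 0, 0], [-0.8, 0, 0, -0.2, 0, 0, 0], [-0.6, 0, 0, 0, 0, 0, 0], [-0.4, 0, 0, 0, 0, 0, 0], [-0.2, 0, 0, 0, 0, 0, 0]]])

```text
t: 26.98
ee_pos: [581.9, -316.2, 123.7]
orientation: [2.904, 1.193, 0.002]
ft_force: [0.3, -0.5, -0.3]
width: 62.6
grasp_force: 0.0
```

Emit:
servo_tool(plan=[[[0, 0, 0, 0, 0, 0, 0], [1, 0, 0, 0, 0, 0, 0], [1, 0, 0, 0, 0, 0, 0], [1, 0, 0, 0, 0, 0, 0], [1, 0, 0, 0, 0, 0, 0]]])

```text
t: 27.4
ee_pos: [581.9, -316.3, 124.0]
orientation: [2.904, 1.193, 0.003]
ft_force: [-0.7, 1.7, 6.2]
width: 56.9
grasp_force: 30.0
```

Emit:
servo_tool(plan=[[[1, 0, 0, 0.4, 0, 0, 0], [1, 0, 0, 0.8, 0, 0, 0], [1, 0, 0, 0.9, 0, 0, 0], [1, 0, 0, 0.9, 0, 0, 0], [1, 0, 0.4, 0, 0, 0, 0]]])

```text
t: 27.82
ee_pos: [584.0, -303.5, 250.3]
orientation: [2.897, 1.186, 0.012]
ft_force: [-0.1, -0.5, -1.4]
width: 57.0
grasp_force: 30.0
```

Emit:
servo_tool(plan=[[[1, -0.09, 0.8, 0, 0, 0, 0], [1, -0.09, 0.8, 0, 0, 0, 0], [1, -0.09, 0.8, 0, 0, 0, 0], [1, -0.09, 0.8, 0, 0, 0, 0], [1, -0.09, 0.8, 0, 0, 0, 0]]])

```text
t: 28.23
ee_pos: [561.9, -138.2, 241.8]
orientation: [-2.906, -1.193, 0.001]
ft_force: [-0.0, -0.8, -2.5]
width: 57.4
grasp_force: 30.0
```

Emit:
servo_tool(plan=[[[1, -0.09, 0.8, 0, 0, 0, 0], [1, -0.09, 0.8, 0, 0, 0, 0], [1, -0.09, 0.8, 0, 0, 0, 0], [1, -0.09, 0.8, 0, 0, 0, 0], [1, -0.09, 0.8, 0, 0, 0, 0]]])

```text
t: 28.65
ee_pos: [543.9, 21.7, 241.9]
orientation: [-2.906, -1.193, 0.001]
ft_force: [0.1, -0.2, -2.7]
width: 57.2
grasp_force: 30.0
```

Emit:
servo_tool(plan=[[[1, -0.09, 0.8, 0, 0, 0, 0], [1, -0.08, 0.8, 0, 0, 0, 0], [1, 0, 0.4, 0, 0, 0, 0], [1, 0, 0, 0, 0, 0, 0]]])

```text
t: 28.98
ee_pos: [537.3, 103.1, 241.9]
orientation: [-2.903, -1.198, 0.0]
ft_force: [0.0, 0.4, -2.1]
width: 57.3
grasp_force: 30.0
```

Emit:
servo_tool(plan=[[[1, 0, 0, -0.8, 0, 0, 0], [1, 0, 0, -0.8, 0, 0, 0], [1, 0, 0, -0.6, 0, 0, 0], [1, 0, 0, -0.3, 0, 0, 0], [1, 0, 0, -0.15, 0, 0, 0]]])

```text
t: 29.4
ee_pos: [536.9, 99.4, 134.3]
orientation: [-2.906, -1.193, 0.006]
ft_force: [-0.8, 0.3, -3.3]
width: 57.1
grasp_force: 30.0
```

Emit:
servo_tool(plan=[[[1, 0, 0, -0.12, 0, 0, 0], [1, 0, 0, -0.05, 0, 0, 0], [1, 0, 0, 0, 0, 0, 0], [1, 0, 0, 0, 0, 0, 0]]])

```text
t: 29.73
ee_pos: [539.0, 100.0, 130.6]
orientation: [2.906, 1.193, 0.004]
ft_force: [-0.2, 0.2, -2.0]
width: 57.0
grasp_force: 30.0
```

Emit:
servo_tool(plan=[[[0, 0, 0, 0, 0, 0, 0], [-0.4, 0, 0, 0, 0, 0, 0], [-1, 0, 0, 0, 0, 0, 0], [-1, 0, 0, 0, 0, 0, 0], [-1, 0, 0, 0, 0, 0, 0]]])

```text
t: 30.15
ee_pos: [538.3, 100.1, 129.7]
orientation: [2.906, 1.193, 0.001]
ft_force: [-0.3, 0.1, 0.2]
width: 77.8
grasp_force: 0.0
```

Emit:
servo_tool(plan=[[[-1, 0, 0, 0.5, 0, 0, 0], [-1, 0, 0, 0.9, 0, 0, 0], [-1, 0, 0, 0.95, 0, 0, 0], [-1, 0, 0, 0.95, 0, 0, 0], [-1, 0, 0, 0.95, 0, 0, 0]]])

```text
t: 30.57
ee_pos: [537.8, 100.0, 301.2]
orientation: [-2.906, -1.193, 0.001]
ft_force: [1.4, -1.0, -0.4]
width: 87.9
grasp_force: 0.0
```

Emit:
servo_tool(plan=[[[-1, -0.08, -0.88, 0, 0, 0, 0], [-1, -0.08, -0.88, 0, 0, 0, 0], [-1, -0.08, -0.88, 0, 0, 0, 0], [-1, -0.08, -0.88, 0, 0, 0, 0], [-1, -0.08, -0.88, 0, 0, 0, 0]]])

```text
t: 30.98
ee_pos: [521.7, -77.4, 299.8]
orientation: [2.906, 1.194, 0.001]
ft_force: [0.3, 1.1, -0.4]
width: 88.0
grasp_force: 0.0
```

Emit:
servo_tool(plan=[[[-1, -0.08, -0.88, 0, 0, 0, 0], [-1, -0.08, -0.88, 0, 0, 0, 0], [-1, -0.08, -0.88, 0, 0, 0, 0], [-1, -0.08, -0.88, 0, 0, 0, 0], [-1, -0.08, -0.88, 0, 0, 0, 0]]])

```text
t: 31.4
ee_pos: [505.6, -253.7, 299.6]
orientation: [2.906, 1.193, 0.0]
ft_force: [0.9, 0.1, 0.2]
width: 87.7
grasp_force: 0.0
```

Emit:
servo_tool(plan=[[[-1, -0.08, -0.88, 0, 0, 0, 0], [-1, -0.07, -0.88, 0, 0, 0, 0], [-1, 0, 0, 0, 0, 0, 0], [-1, 0, 0, 0, 0, 0, 0]]])

```text
t: 31.73
ee_pos: [499.7, -323.8, 299.2]
orientation: [-2.908, -1.189, -0.0]
ft_force: [-0.5, 0.3, -0.1]
width: 88.0
grasp_force: 0.0
```

Emit:
servo_tool(plan=[[[-1, 0.02, 0.03, -0.8, 0, 0, 0], [-1, 0, 0, -0.8, 0, 0, 0], [-1, 0, 0, -0.8, 0, 0, 0], [-1, 0, 0, -0.7, 0, 0, 0], [-1, 0, 0, -0.5, 0, 0, 0]]])

```text
t: 32.15
ee_pos: [500.2, -318.8, 153.1]
orientation: [-2.903, -1.194, 0.003]
ft_force: [-0.9, -0.0, -1.0]
width: 87.8
grasp_force: 0.0
```

Emit:
servo_tool(plan=[[[-0.8, 0, 0, -0.2, 0, 0, 0], [-0.8, 0, 0, -0.05, 0, 0, 0], [-0.6, 0, 0, 0, 0, 0, 0], [-0.4, 0, 0, 0, 0, 0, 0], [-0.2, 0, 0, 0, 0, 0, 0]]])

```text
t: 32.57
ee_pos: [501.8, -321.4, 147.1]
orientation: [2.904, 1.193, 0.002]
ft_force: [0.7, -0.4, -0.9]
width: 62.6
grasp_force: 0.0
```

Emit:
servo_tool(plan=[[[0, 0, 0, 0, 0, 0, 0], [1, 0, 0, 0, 0, 0, 0], [1, 0, 0, 0, 0, 0, 0], [1, 0, 0, 0, 0, 0, 0], [1, 0, 0, 0, 0, 0, 0]]])

```text
t: 32.98
ee_pos: [501.7, -321.5, 147.0]
orientation: [2.905, 1.192, 0.002]
ft_force: [-0.1, 2.2, 6.9]
width: 59.2
grasp_force: 30.0
```

Back by the inverse: x +0.7, y +8.45, z net about +7 mm. The jar now stands at y=100; the tin passes only over free spots.

Emit:
servo_tool(plan=[[[1, 0, 0, 0.4, 0, 0, 0], [1, 0, 0, 0.8, 0, 0, 0], [1, 0, 0, 0.9, 0, 0, 0], [1, 0, 0, 0.9, 0, 0, 0], [1, 0, 0.45, 0, 0, 0, 0]]])

```text
t: 33.4
ee_pos: [503.9, -306.9, 273.0]
orientation: [2.897, 1.186, 0.011]
ft_force: [2.4, -1.1, -2.1]
width: 59.2
grasp_force: 30.0
```

Emit:
servo_tool(plan=[[[1, 0.07, 0.8, 0, 0, 0, 0], [1, 0.07, 0.8, 0, 0, 0, 0], [1, 0.07, 0.8, 0, 0, 0, 0], [1, 0.07, 0.8, 0, 0, 0, 0], [1, 0.07, 0.8, 0, 0, 0, 0]]])

```text
t: 33.82
ee_pos: [514.5, -141.8, 265.6]
orientation: [-2.906, -1.192, 0.0]
ft_force: [1.2, -0.6, -3.1]
width: 59.2
grasp_force: 30.0
```

Emit:
servo_tool(plan=[[[1, 0.07, 0.8, 0, 0, 0, 0], [1, 0.07, 0.8, 0, 0, 0, 0], [1, 0.07, 0.8, 0, 0, 0, 0], [1, 0.07, 0.8, 0, 0, 0, 0], [1, 0.07, 0.8, 0, 0, 0, 0]]])

```text
t: 34.23
ee_pos: [528.5, 18.3, 265.6]
orientation: [2.906, 1.193, -0.0]
ft_force: [0.4, -0.3, -3.9]
width: 59.1
grasp_force: 30.0
```

Emit:
servo_tool(plan=[[[1, 0, 0, 0, 0, 0, 0], [1, 0, 0, -0.8, 0, 0, 0], [1, 0, 0, -0.8, 0, 0, 0], [1, 0, 0, -0.6, 0, 0, 0], [1, 0, 0, -0.3, 0, 0, 0]]])

```text
t: 34.65
ee_pos: [527.2, 16.5, 162.9]
orientation: [-2.905, -1.193, 0.006]
ft_force: [-0.6, 0.0, -2.9]
width: 59.1
grasp_force: 30.0
```

Emit:
servo_tool(plan=[[[1, 0, 0, -0.15, 0, 0, 0], [1, 0, 0, -0.12, 0, 0, 0], [1, 0, 0, -0.05, 0, 0, 0], [1, 0, 0, 0, 0, 0, 0], [1, 0, 0, 0, 0, 0, 0]]])

```text
t: 35.07
ee_pos: [529.7, 16.7, 153.7]
orientation: [2.906, 1.193, 0.003]
ft_force: [0.9, -0.1, -3.4]
width: 59.4
grasp_force: 30.0
```

Emit:
servo_tool(plan=[[[0, 0, 0, 0, 0, 0, 0], [-0.4, 0, 0, 0, 0, 0, 0], [-1, 0, 0, 0, 0, 0, 0], [-1, 0, 0, 0, 0, 0, 0], [-1, 0, 0, 0, 0, 0, 0]]])

```text
t: 35.48
ee_pos: [529.2, 16.8, 153.0]
orientation: [2.906, 1.193, 0.001]
ft_force: [0.0, -0.5, 0.7]
width: 78.1
grasp_force: 0.0
```

Emit:
servo_tool(plan=[[[-1, 0, 0, 0.4, 0, 0, 0], [-1, 0, 0, 0.85, 0, 0, 0], [-1, 0, 0, 0.85, 0, 0, 0], [-1, 0, 0, 0.85, 0, 0, 0], [-1, 0, 0, 0.85, 0, 0, 0]]])

```text
t: 35.9
ee_pos: [528.7, 16.8, 306.3]
orientation: [-2.906, -1.193, 0.0]
ft_force: [0.5, -0.1, -0.8]
width: 87.9
grasp_force: 0.0
```

Emit:
servo_tool(plan=[[[-1, -0.27, -0.86, 0, 0, 0, 0], [-1, -0.27, -0.86, 0, 0, 0, 0], [-1, -0.27, -0.86, 0, 0, 0, 0], [-1, -0.27, -0.86, 0, 0, 0, 0], [-1, -0.27, -0.86, 0, 0, 0, 0]]])

```text
t: 36.32
ee_pos: [474.2, -156.5, 305.0]
orientation: [2.905, 1.194, 0.001]
ft_force: [1.2, -0.1, -0.9]
width: 87.6
grasp_force: 0.0
```

Emit:
servo_tool(plan=[[[-1, -0.27, -0.86, 0, 0, 0, 0], [-1, -0.27, -0.86, 0, 0, 0, 0], [-1, -0.27, -0.86, 0, 0, 0, 0], [-1, -0.27, -0.86, 0, 0, 0, 0], [-1, -0.27, -0.86, 0, 0, 0, 0]]])

```text
t: 36.73
ee_pos: [420.1, -328.8, 304.9]
orientation: [2.906, 1.193, 0.0]
ft_force: [0.6, 0.6, 0.0]
width: 87.8
grasp_force: 0.0
```

Emit:
servo_tool(plan=[[[-1, 0, 0, 0, 0, 0, 0], [-1, 0, 0, 0, 0, 0, 0]]])

```text
t: 36.9
ee_pos: [420.3, -328.5, 304.6]
orientation: [-2.908, -1.188, -0.0]
ft_force: [-0.9, 0.7, 0.2]
width: 88.0
grasp_force: 0.0
```

Emit:
servo_tool(plan=[[[-1, 0, 0.01, -0.8, 0, 0, 0], [-1, 0, 0, -0.8, 0, 0, 0], [-1, 0, 0, -0.8, 0, 0, 0], [-1, 0, 0, -0.8, 0, 0, 0], [-1, 0, 0, -0.5, 0, 0, 0]]])

```text
t: 37.32
ee_pos: [420.5, -324.5, 154.1]
orientation: [-2.903, -1.194, 0.002]
ft_force: [-0.3, 0.6, 0.4]
width: 88.2
grasp_force: 0.0
```

Emit:
servo_tool(plan=[[[-0.6, 0, 0, -0.2, 0, 0, 0], [-0.4, 0, 0, -0.05, 0, 0, 0], [-0.2, 0, 0, 0, 0, 0, 0], [0, 0, 0, 0, 0, 0, 0], [0.2, 0, 0, 0, 0, 0, 0]]])

```text
t: 37.73
ee_pos: [421.8, -327.1, 148.2]
orientation: [2.904, 1.193, 0.002]
ft_force: [0.3, -0.4, -0.4]
width: 57.8
grasp_force: 0.0
```

Emit:
servo_tool(plan=[[[1, 0, 0, 0, 0, 0, 0], [1, 0, 0, 0, 0, 0, 0], [1, 0, 0, 0, 0, 0, 0], [1, 0, 0, 0, 0, 0, 0], [1, 0, 0, 0, 0, 0, 0]]])

```text
t: 38.15
ee_pos: [421.5, -327.2, 147.7]
orientation: [2.905, 1.192, 0.001]
ft_force: [0.3, 0.7, 7.7]
width: 45.5
grasp_force: 30.0
```

Emit:
servo_tool(plan=[[[1, 0, 0, 0.4, 0, 0, 0], [1, 0, 0, 0.8, 0, 0, 0], [1, 0, 0, 0.9, 0, 0, 0], [1, 0, 0, 0.9, 0, 0, 0], [1, 0.15, 0.36, 0, 0, 0, 0]]])

```text
t: 38.57
ee_pos: [429.0, -315.6, 273.3]
orientation: [2.898, 1.187, 0.008]
ft_force: [1.1, -0.5, -1.3]
width: 45.4
grasp_force: 30.0
```

Emit:
servo_tool(plan=[[[1, 0.3, 0.71, 0, 0, 0, 0], [1, 0.3, 0.71, 0, 0, 0, 0], [1, 0.3, 0.71, 0, 0, 0, 0], [1, 0.3, 0.71, 0, 0, 0, 0], [1, 0.3, 0.71, 0, 0, 0, 0]]])

```text
t: 38.98
ee_pos: [487.0, -169.0, 266.8]
orientation: [-2.906, -1.192, 0.0]
ft_force: [0.1, -0.3, -1.4]
width: 45.3
grasp_force: 30.0
```

Emit:
servo_tool(plan=[[[1, 0.3, 0.71, 0, 0, 0, 0], [1, 0.3, 0.71, 0, 0, 0, 0], [1, 0.3, 0.71, 0, 0, 0, 0], [1, 0.14, 0.35, 0, 0, 0, 0], [1, 0, 0, 0, 0, 0, 0]]])

```text
t: 39.4
ee_pos: [529.3, -68.7, 266.7]
orientation: [-2.904, -1.197, -0.001]
ft_force: [-0.3, -0.2, -0.8]
width: 45.6
grasp_force: 30.0
```

Emit:
servo_tool(plan=[[[1, 0, 0, 0, 0, 0, 0], [1, 0, 0, -0.8, 0, 0, 0], [1, 0, 0, -0.8, 0, 0, 0], [1, 0, 0, -0.6, 0, 0, 0], [1, 0, 0, -0.3, 0, 0, 0]]])

```text
t: 39.82
ee_pos: [526.5, -72.2, 164.0]
orientation: [-2.905, -1.19, 0.006]
ft_force: [-1.2, -0.4, -1.3]
width: 45.4
grasp_force: 30.0
```

Emit:
servo_tool(plan=[[[1, 0, 0, -0.15, 0, 0, 0], [1, 0, 0, -0.12, 0, 0, 0], [1, 0, 0, -0.05, 0, 0, 0], [1, 0, 0, 0, 0, 0, 0], [1, 0, 0, 0, 0, 0, 0]]])

```text
t: 40.23
ee_pos: [529.2, -71.4, 154.9]
orientation: [2.905, 1.193, 0.002]
ft_force: [-0.5, 0.9, -1.1]
width: 45.4
grasp_force: 30.0
```

Emit:
servo_tool(plan=[[[0.4, 0, 0, -0.02, 0, 0, 0], [0, 0, 0, 0, 0, 0, 0], [-0.5, 0, 0, 0, 0, 0, 0], [-1, 0, 0, 0, 0, 0, 0], [-1, 0, 0, 0, 0, 0, 0]]])

```text
t: 40.65
ee_pos: [528.8, -71.1, 153.4]
orientation: [2.906, 1.193, 0.001]
ft_force: [-0.4, -1.1, -0.2]
width: 62.1
grasp_force: 0.0
```

Emit:
servo_tool(plan=[[[-1, 0, 0, 0.4, 0, 0, 0], [-1, 0, 0, 0.85, 0, 0, 0], [-1, 0, 0, 0.85, 0, 0, 0], [-1, 0, 0, 0.85, 0, 0, 0], [-1, 0, 0, 0.85, 0, 0, 0]]])

```text
t: 41.07
ee_pos: [528.2, -71.1, 306.7]
orientation: [-2.906, -1.193, 0.0]
ft_force: [0.9, -0.3, -0.2]
width: 87.7
grasp_force: 0.0
```

Emit:
servo_tool(plan=[[[-1, -0.2, -0.85, 0, 0, 0, 0], [-1, -0.2, -0.85, 0, 0, 0, 0], [-1, -0.2, -0.85, 0, 0, 0, 0], [-1, -0.2, -0.85, 0, 0, 0, 0], [-1, -0.2, -0.85, 0, 0, 0, 0]]])

```text
t: 41.48
ee_pos: [488.0, -242.5, 305.5]
orientation: [2.905, 1.194, 0.001]
ft_force: [-0.6, 0.1, -0.5]
width: 88.1
grasp_force: 0.0
```

Emit:
servo_tool(plan=[[[-1, -0.2, -0.85, 0, 0, 0, 0], [-1, -0.2, -0.85, 0, 0, 0, 0], [-1, -0.2, -0.5, 0, 0, 0, 0], [-1, 0, 0, 0, 0, 0, 0], [-1, 0, 0, 0, 0, 0, 0]]])

```text
t: 41.9
ee_pos: [464.1, -329.8, 305.0]
orientation: [-2.907, -1.19, -0.0]
ft_force: [0.0, -0.5, 0.2]
width: 87.5
grasp_force: 0.0
```

Run:
```python
from h import *
a=vision.get_image("top")[130:290,150:390]; b=vision.get_image("side")[130:370,190:430]
A=cv2.imread("pics/top0.png")[130:290,150:390,::-1]
cv2.imwrite("pics/m6.png",cv2.resize(np.vstack([a,A])[:,:,::-1],None,fx=1.85,fy=1.85,interpolation=cv2.INTER_CUBIC))
```

```text
(no output)
```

View pics/m6.png

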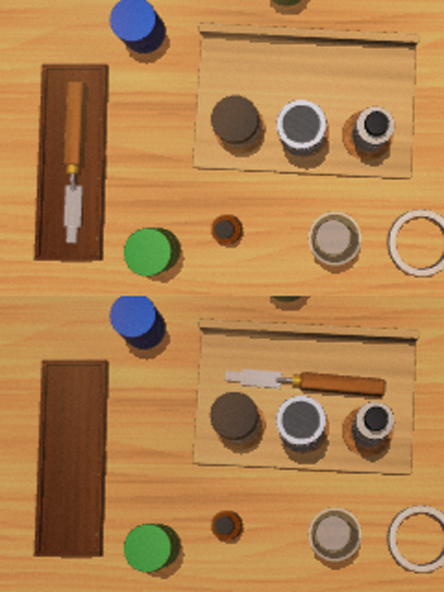

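The containers stand at their starting pixels (jar (236,119), tin (302,125), bottle (375,127)). The knife lies in the trough at (73,160), and the glass, ink and tape are unmoved.

```bash
python3 -c "
from workcell import close_job; print(close_job())"
```

```text
the job is handed in; nothing more can be done
None
```

The job is handed in: the last picture shows all three containers upright back on their spots, the knife lengthwise in the trough, and the glass, ink and tape unmoved; the hand-in returned no verdict.

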